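Click the row stops in on the stall's display tray

ROBOT

A 6-joint arm with a two-finger parallel gripper is mounted at the origin on the work surface. World frame = base frame: x ahead of the robot, y to its left, z up, the work surface at z = 0. Lengths are in mm, angles in rad, forces in N, time in s.
With the tool pointing down it reaches from about 350 to 775 mm from the base axis. Payload 7.3 kg.
Tool frame: the origin (TCP) lies at the very end of the fingers, on their centre line; the grasp point (between the pads) lies 19 mm behind it (bot.grip_point_offset is the distance from the TCP to the grasp point, in mm); z points along the fingers, y is the line along which they close (so a half turn about z gives the same grasp; the last joint's range is limited). The gripper opens to 92 mm and grips with 3 to 60 N. Pads are 19 mm wide; open, the fingers measure 130 mm over their backs; the gripper's body (75 mm by 190 mm) begins 47 mm behind the grasp point.
Start: joints at [1.145, 0.342, 1.524, -0, 1.275, -0.146], TCP at [144.97, 504.607, 226.741] pointing down, gripper open.
Joint ranges: [-2.53, 2.53], [-0.77, 2.02], [0.04, 2.7], [-1, 4.14], [0.28, 2.66], [-3.11, 3.11]. Speed limits (rad/s): [2.57, 2.57, 3.14, 3.14, 3.14, 3.14].

INTERFACE

Orientations are given as [roll, pitch, yaw] about the fixed x, y, z axes, in that order (R = Rz(yaw) Ry(pitch) Rx(roll)).
In Python, from plant import bot gives the robot as it stands. The module is installed in compiled form; this text tells all that it offers.
- The arm moves only by the shell command python3 -m jog 'ROWS' [OPENING]. ROWS is JSON, a list of rows, each a list of 6 numbers: the shift along the tool's x, y, z in mm, then the turn, a rotation vector about the tool's x, y, z in rad. In form: [[dx, dy, dz, rx, ry, rz], ...]. A call has 1 to 12 rows; each row shifts and turns the commanded pose from where the row before left it, along the tool's axes as they then stand; what a row does not reach is not made up. A row lasts 1/10 s, in which the tool goes at most 50 mm and 8.59 degrees, less where a joint would pass 70% of its speed; a pose out of reach is approached as far as the arm can. A call with a gripper value outside its range is refused whole. OPENING is the opening in per cent of the stroke, from 0 (shut) to 100 (fully open), set as the call begins (- or left out, the last holds). The fingers move at their own pace and stop on an object; the grip force is fixed at half the most. Time passes only in rows, so rows that do not move let the fingers close. It gives the time, the measured TCP pose, the force, the opening and the grip force at its end, in the units of the state.
- bot.get_obs(): the state, without advancing time (a new reading comes with each control period).
- bot.capture(name): name is "side" or "top" or "wrist"; returns the picture (420x560x3 uint8, red, green, blue); there is no depth.
- bot.camera_model(name): a dict with "fx", "fy", "cx", "cy" (pixels), "position" and "orientation" of the camera in the world; the wrist camera has in their place "T_tool_cam" (4x4, takes a point from camera to tool coordinates, whose origin is the TCP and whose axes are the flange's). Camera axes: x right, y down, z forward; pixel columns grow to the right and rows downward; lengths in mm; the calibration is good to about 2 mm. A picture is of the moment at which its call begins: read the wrist's pose just before it. camera_model takes no time and is no camera call.
- bot.close_job(): hands the job in; it is judged then, once.
Trained networks look in the newest picture that a camera, given by its name, has taken for a name from the list of things; names that differ only in an ending like _2 or _b are one class to them, and where a whole thing is asked for, a point or a joint stands for the part that bears it (a point fixed in the world has none). Each returns a list of dicts, best first, with "p" (0 to 1); they miss things now and then, are a little off and sometimes report something else, mostly with a low value. They report only what shows in the picture. A call takes as long as a camera call.
- bot.outline_of(target, camera): "mask" (420x560 bool, what is visible of it) and "pixel" ([column, row] in pixels, amid what is visible of it).
The state is a dict: "time": time; "joint_positions": joint angles; "dq": joint speeds; "tau": joint torques, N m; "tool_pos": TCP position; "tcp_rot": TCP orientation; "contact_force": force on the tool from outside, world axes, zero at the start; "moment": the same for the moment, N m; "grip_width": finger opening in mm; "finger_force": force on a finger pad.
Only numpy, scipy, OpenCV 4.12 (cv2) and the standard library are available. Lean on these libraries where they do the work, as an engineer would, in place of code of your own. Each camera call takes 0.05 s, during which the arm holds its last target. There are 200 camera calls.

TASK

On the stall counter, secure the row of paper tubes on the display tray: with the fingertips push each of the two sliding stops along the rail, from its outer side towards the tubes, until it drops into its notch, and leave it clicked in there. Only push, do not pinch the stops or touch their inner rubber pads, and do not force a stop on past its notch. Leave the tubes and the things around the tray where they are.

Things in the scene. Friction and masses are not known exactly. Their poses are not given: they have to be found in the camera images.
- tray: Fixed wooden display tray, board 176 x 500 x 12 mm. Origin at counter level under the middle of the row of tubes; x across the tray (board from -76 to +100 mm, robot side at -x), y along it to its left end, z up. An aluminium rail, 20 mm wide, top 30 mm above the counter, runs along y at x = +78 mm from y = -235 to +235 mm. A lip at x = -74 mm is 18 mm high.
- stop_left (a joint): Travel (m) of the left (+y) sliding stop from the rail's outer end (0) towards the tubes (tray -y); most 0.15. Its spring pin is centred in the notch at 0.110. Sliding drag 3 to 4 N; 8 to 5 mm before the notch centre the drag falls away, the pin drops 6 mm and draws the stop to the centre; leaving on the far side takes about 15 N. It stays where left.
- stop_left_face (a point): Point on the outer face (away from the tubes) of the left stop, at tray x = -10 mm, 55 mm above the counter. The stop: upright steel plate, 14 mm thick along y, tray x -60 to +62 mm, 16 to 88 mm above the counter; then, flush, a runner block over the rail to x = 96 mm, 62 mm high, pin top at 75 mm, with a saddle 10 mm proud below 37 mm. Axes as the tray's.
- left_notch (a point): Middle of the left notch in the rail, at tray x = +78 mm, level with the rail top: a V 16 mm wide along the rail, 8 mm deep. With the left stop clicked in, the middle of its thickness is at this point's tray y (its outer face 7 mm farther out), its pad about 15 mm clear of the tubes. Axes as the tray's.
- pad_left (a point): Black rubber pad, 6 mm thick, covering the inner face (towards the tubes) of the left stop and moving with it; not to be touched by the fingers. This point is in the middle of its rubber surface, tray x = 0, 51 mm above the counter, 20 mm inward of the stop's outer face. Axes as the tray's.
- stop_right (a joint): Travel (m) of the right (-y) sliding stop from the rail's outer end (0) towards the tubes (tray +y); most 0.15. Its spring pin is centred in the notch at 0.110. Sliding drag 3 to 4 N; 8 to 5 mm before the notch centre the drag falls away, the pin drops 6 mm and draws the stop to the centre; leaving on the far side takes about 15 N. It stays where left.
- stop_right_face (a point): Point on the outer face (away from the tubes) of the right stop, at tray x = -10 mm, 55 mm above the counter. The stop: upright steel plate, 14 mm thick along y, tray x -60 to +62 mm, 16 to 88 mm above the counter; then, flush, a runner block over the rail to x = 96 mm, 62 mm high, pin top at 75 mm, with a saddle 10 mm proud below 37 mm. Axes as the tray's.
- right_notch (a point): Middle of the right notch in the rail, at tray x = +78 mm, level with the rail top: a V 16 mm wide along the rail, 8 mm deep. With the right stop clicked in, the middle of its thickness is at this point's tray y (its outer face 7 mm farther out), its pad about 15 mm clear of the tubes. Axes as the tray's.
- pad_right (a point): Black rubber pad, 6 mm thick, covering the inner face (towards the tubes) of the right stop and moving with it; not to be touched by the fingers. This point is in the middle of its rubber surface, tray x = 0, 51 mm above the counter, 20 mm inward of the stop's outer face. Axes as the tray's.
- tube1_mid (a point): Centre of standing paper tube 1 of the row of three on the tray (1 is at the +y end), 42 mm across and 75 mm tall, standing loose on the board; its top is 87 mm above the counter. This point is 37.5 mm above its foot.
- tube2_mid (a point): Centre of standing paper tube 2 of the row of three on the tray (1 is at the +y end), 42 mm across and 75 mm tall, standing loose on the board; its top is 87 mm above the counter. This point is 37.5 mm above its foot.
- tube3_mid (a point): Centre of standing paper tube 3 of the row of three on the tray (1 is at the +y end), 42 mm across and 75 mm tall, standing loose on the board; its top is 87 mm above the counter. This point is 37.5 mm above its foot.
- carton: Loose bystander carton, 80 x 60 x 55 mm, beyond the left end of the tray; origin at the centre of its underside.
- tape_roll: Loose bystander roll (ring) standing flat, 90 mm across, 48 mm high, beyond the right end of the tray; origin at the centre of its underside.
- calculator: Loose bystander desk calculator, 100 x 160 x 24 mm, lying beyond the far side of the tray; origin at the centre of its underside.

How it is judged:
By the outcome, as a careful person would: the job done as asked, in the order asked, and still so for the second after the job is handed in, with the robot touching nothing.
It also fails if it takes over 51 s, if anything falls off the work surface, if the arm or the gripper's body presses on something with over 40 N, if the wrist force passes 120 N, or if a joint passes its speed limit or range.

## Working session

There is one attempt and no reset: what is moved stays moved. The work goes in short steps, Python scripts to look and compute and a shell command to move; the robot and the scene stay as the last step left them, time stands still between calls to the robot, and variables do not carry over. Pictures are saved under pics/ and viewed, at most 10 in all, crops included, and the job is handed in when it is done.

```bash
mkdir -p pics
cat > h.py <<'E'
from plant import bot
import numpy as np, cv2
from scipy.spatial.transform import Rotation as R
def cam(n):
    m=bot.camera_model(n); return m
def ray_at(n,px,z):
    m=bot.camera_model(n); o=np.array(m["orientation"],float)
    Rm=o if o.shape==(3,3) else R.from_euler('xyz',o).as_matrix()
    d=Rm@np.array([(px[0]-m["cx"])/m["fx"],(px[1]-m["cy"])/m["fy"],1]); p=np.array(m["position"],float)
    return p+d*(z-p[2])/d[2]
E
python3 - <<'E'
from h import *
for n in("top","side"):
    cv2.imwrite(f"pics/{n}0.png",bot.capture(n)[:,:,::-1]); m=bot.camera_model(n); print(n,m)
n="top"
for t,z in [("tray",12),("stop_left",88),("stop_right",88),("stop_left_face",88),("tube1_mid",87),("tube2_mid",87),("tube3_mid",87),("carton",55),("tape_roll",48),("calculator",24),("left_notch",30),("right_notch",30)]:
    for r in bot.outline_of(t,n)[:2]:
        b=cv2.minAreaRect(np.argwhere(r["mask"])[:,::-1].astype(np.float32))
        print(t,round(r["p"],2),r["pixel"],ray_at(n,r["pixel"],z).round(),np.array(cv2.boxPoints(b)).round().tolist())
o=bot.get_obs();print(o["time"],o["tool_pos"],o["tcp_rot"],o["contact_force"])
E
```

```text
top {'fx': 465.63376487332187, 'fy': 465.63376487332187, 'cx': 282.52213191556046, 'cy': 214.03101170813318, 'position': array([ 446.61238712,    6.82914793, 1477.18301862]), 'orientation': array([-3.02048692, -0.0060973 , -1.59131691])}
side {'fx': 379.3600633266031, 'fy': 379.3600633266031, 'cx': 281.89095594264325, 'cy': 212.33477155800065, 'position': array([ 101.48095831, -466.75765934,  825.0600436 ]), 'orientation': array([-2.39086369e+00,  3.51763386e-05, -8.02047504e-01])}
tray 0.95 [282.9, 223.9] [593.  -6.  12.] [[202.0, 256.0], [203.0, 200.0], [361.0, 203.0], [360.0, 258.0]]
stop_left 0.73 [228.6, 221.2] [597. 157.  88.] [[222.0, 200.0], [233.0, 200.0], [233.0, 250.0], [222.0, 250.0]]
stop_right 0.85 [332.5, 224.3] [ 581. -154.   88.] [[330.0, 202.0], [342.0, 202.0], [342.0, 252.0], [330.0, 252.0]]
tube1_mid 0.65 [266.3, 239.8] [539.  45.  87.] [[258.0, 233.0], [269.0, 228.0], [275.0, 240.0], [264.0, 246.0]]
tube2_mid 0.76 [282.2, 232.2] [561.  -3.  87.] [[275.0, 228.0], [288.0, 228.0], [288.0, 243.0], [275.0, 243.0]]
tube2_mid 0.17 [225.4, 225.8] [583. 167.  87.] [[221.0
[... 511 characters left out ...]
lculator 0.89 [279.9, 162.8] [788.  -1.  24.] [[252.0, 151.0], [302.0, 145.0], [305.0, 177.0], [256.0, 183.0]]
left_notch 0.72 [224.1, 221.4] [603. 177.  30.] [[223.0, 200.0], [233.0, 200.0], [233.0, 250.0], [223.0, 250.0]]
left_notch 0.57 [339.0, 227.7] [ 576. -181.   30.] [[331.0, 202.0], [342.0, 202.0], [342.0, 252.0], [331.0, 252.0]]
right_notch 0.65 [281.1, 227.7] [580.  -0.  30.] [[202.0, 256.0], [203.0, 199.0], [362.0, 202.0], [361.0, 259.0]]
right_notch 0.54 [415.3, 220.2] [ 595. -421.   30.] [[410.0, 210.0], [441.0, 210.0], [441.0, 237.0], [410.0, 237.0]]
0.7 [144.96945287 504.6002772  226.74974712] [3.14149376e+00 2.28826837e-05 2.86179810e+00] [-0.25599975  0.27256709 -0.59318794]
```

Run:
```python
import cv2
a=cv2.imread("pics/top0.png")[140:300,90:460]
cv2.imwrite("pics/t1.png",cv2.resize(a,None,fx=2.15,fy=2.15,interpolation=cv2.INTER_CUBIC))
```

```text
(no output)
```

View pics/t1.png

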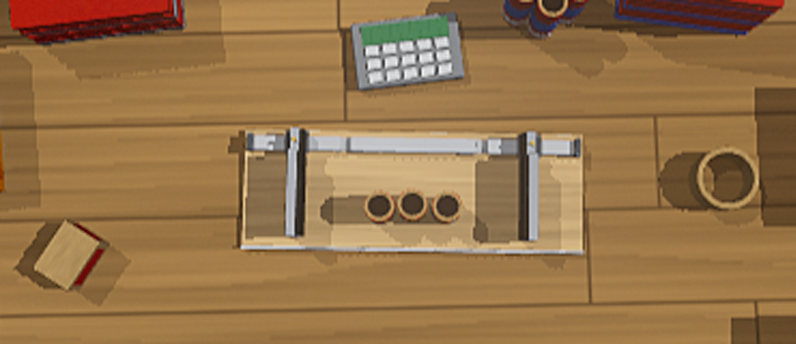

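View pics/side0.png

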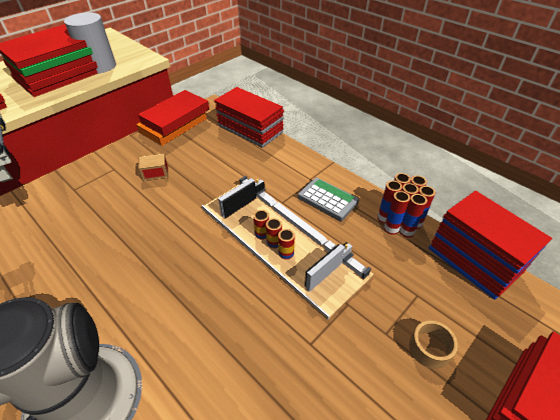

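The top view shows the tray with stops at about px (228,225) and (336,227). The tubes are at (266–298, 235), and the notch marks in the rail are near (253,207) and (313,208). The side view agrees.

```bash
cat > geo.py <<'E'
from h import *
bot.capture("top")
def proj(P):
    m=bot.camera_model("top"); Rm=R.from_euler('xyz',m["orientation"]).as_matrix()
    c=(np.atleast_2d(P)-m["position"])@Rm
    return np.c_[c[:,0]/c[:,2]*m["fx"]+m["cx"],c[:,1]/c[:,2]*m["fy"]+m["cy"]]
tm=bot.outline_of("tray","top")[0]["mask"]
from scipy.optimize import minimize
# tray pose fit: mask boundary IoU by rendered board hull (board, lip, rail boxes)
S={k:bot.outline_of("stop_"+k,"top")[0]["mask"] for k in("left","right")}
def box(x0,x1,y0,y1,z0,z1): return np.array([[x,y,z] for x in(x0,x1) for y in(y0,y1) for z in(z0,z1)],float)
def rend(boxes,p):
    im=np.zeros((420*4,560*4),np.uint8); c,s=np.cos(p[2]),np.sin(p[2])
    for b in boxes:
        w=b.copy(); w[:,0]=p[0]+c*b[:,0]-s*b[:,1]; w[:,1]=p[1]+s*b[:,0]+c*b[:,1]
        h=cv2.convexHull(((proj(w)+.5)*4).astype(np.float32)); cv2.fillConvexPoly(im,h.round().astype(np.int32),1)
    return cv2.resize(im.astype(np.float32),(560,420),interpolation=cv2.INTER_AREA)
tb=[box(-76,100,-250,250,0,12),box(-78,-70,-250,250,0,18),box(68,88,-235,235,12,30)]
full=cv2.morphologyEx((tm|S["left"]|S["right"]).astype(np.uint8),cv2.MORPH_CLOSE,np.ones((25,25)))
def stopb(y,sg): # y = outer face
    a,b=sorted((y,y-sg*14)); q,w=sorted((y+0,y-sg*20))
    return [box(-60,62,q,w,16,86),box(-60,62,a,b,16,88),box(62,96,a,b,16,62)]
def cost(v):
    p=[580+v[0]*10,v[1]*10,v[2]*.02]
    return np.abs(rend(tb+stopb(165,1)+stopb(-165,-1),p)-full).sum()
r=minimize(cost,[0,0,0],method="Nelder-Mead",options=dict(initial_simplex=[[0,0,0],[1,0,0],[0,1,0],[0,0,1]],xatol=.005))
T=[580+r.x[0]*10,r.x[1]*10,r.x[2]*.02]; print("tray",np.round(T,3),r.fun)
def w(x,y): c,s=np.cos(T[2]),np.sin(T[2]); return np.round([T[0]+c*x-s*y,T[1]+s*x+c*y],1)
for k,sg in(("left",1),("right",-1)):
    ys=np.arange(90,215,1.); e=[np.abs(rend(stopb(sg*y,sg),T)-S[k]).sum() for y in ys]
    print(k,"outer face y",ys[np.argmin(e)],min(e),"world face at x=20",w(20,sg*ys[np.argmin(e)]))
for i in(1,2,3):
    q=bot.outline_of(f"tube{i}_mid","top")[0]; m=q["mask"]; P=ray_at("top",np.argwhere(m)[:,::-1].mean(0),75)
    d=P[:2]-T[:2]; print(i,P.round(),d.round())
E
python3 geo.py
```

```text
tray [ 5.67126e+02 -1.35500e+00 -3.90000e-02] 280.5625
left outer face y 178.0 91.125 world face at x=20 [594.1 175.7]
right outer face y 175.0 74.0 world face at x=20 [ 580.3 -177. ]
1 [549.  46.  75.] [-18.  47.]
2 [551.  -1.  75.] [-16.   1.]
3 [548. -48.  75.] [-19. -47.]
```

Run:
```python
from h import *
f=lambda c:(90+(c[0]+.5)/2.15-.5,140+(c[1]+.5)/2.15-.5)
for c,z in [((243,131),12),((584,133),12),((584,254),6),((240,249),6),((290,128),88),((290,236),88),((537,132),88),((537,240),88),((350,145),30),((480,147),30)]: print(c,z,ray_at("top",f(c),z).round(1))
a=cv2.imread("pics/top0.png")[190:265,195:370]
cv2.imwrite("pics/t2.png",cv2.resize(a,None,fx=4.5,fy=4.5,interpolation=cv2.INTER_NEAREST))
```

```text
(243, 131) 12 [672.5 246.8  12. ]
(584, 133) 12 [ 659.6 -257.5   12. ]
(584, 254) 6 [ 481.4 -251.3    6. ]
(240, 249) 6 [499.  252.1   6. ]
(290, 128) 88 [663.8 168.5  88. ]
(290, 236) 88 [512.6 169.3  88. ]
(537, 132) 88 [ 651.3 -177.8   88. ]
(537, 240) 88 [ 500.1 -172.5   88. ]
(350, 145) 30 [646.  88.  30.]
(480, 147) 30 [ 639.4 -101.5   30. ]
```

View pics/t2.png

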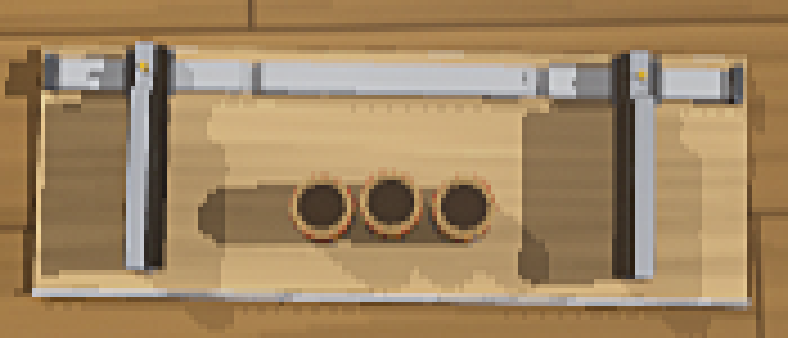

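```bash
python3 -m jog '[[-42.6,-13.4,0,0,0,0],[-42.6,-13.4,0,0,0,0],[-42.6,-13.4,0,0,0,0],[-42.6,-13.4,0,0,0,0],[-42.6,-13.4,0,0,0,0],[-42.6,-13.4,0,0,0,0],[-42.6,-13.4,0,0,0,0],[-42.6,-13.4,0,0,0,0],[-42.6,-13.4,0,0,0,0],[-42.6,-13.4,0,0,0,0],[-42.6,-13.4,0,0,0,0],[-42.6,-13.4,0,0,0,0]]' 0
python3 -m jog '[[0,0,0,0,0,0.1326],[0,0,0,0,0,0.1326],[0,0,0,0,0,0.1326],[0,0,0,0,0,0.1326],[0,0,0,0,0,0.1326],[0,0,0,0,0,0.1326],[0,0,0,0,0,0.1326],[0,0,0,0,0,0.1326],[0,0,0,0,0,0.1326],[0,0,0,0,0,0.1326],[0,0,0,0,0,0]]'
```

```text
time: 2.25
tool_pos: [593.3, 207.6, 226.8]
tcp_rot: [3.141, 0.0, 2.862]
contact_force: [1.0, 1.0, -0.5]
grip_width: 2.1
finger_force: 0.0
time: 3.35
tool_pos: [591.9, 208.9, 226.6]
tcp_rot: [-3.141, -0.0, 1.535]
contact_force: [0.1, 0.5, 0.6]
grip_width: 0.5
finger_force: 0.0
```

Run:
```python
from h import *
o=bot.get_obs(); im=bot.capture("wrist"); cv2.imwrite("pics/w1.png",im[:,:,::-1])
m=bot.camera_model("wrist"); T=np.array(m["T_tool_cam"]); print(T.round(2).tolist())
Rt=R.from_euler('xyz',o["tcp_rot"]).as_matrix()
def at(px,z):
    d=Rt@T[:3,:3]@np.array([(px[0]-m["cx"])/m["fx"],(px[1]-m["cy"])/m["fy"],1]); p=o["tool_pos"]+Rt@T[:3,3]
    return p+d*(z-p[2])/d[2]
for k in("stop_left","left_notch","tube1_mid"):
    for r in bot.outline_of(k,"wrist")[:1]:
        b=cv2.boxPoints(cv2.minAreaRect(np.argwhere(r["mask"])[:,::-1].astype(np.float32)))
        print(k,round(r["p"],2),r["pixel"],b.round().tolist(),[at(q,88).round().tolist() for q in b])
import pickle; pickle.dump((o["tool_pos"],o["tcp_rot"]),open("w1.pkl","wb"))
```

```text
[[0.0, -0.96, -0.29, 77.94], [1.0, 0.0, -0.0, -0.38], [0.0, -0.29, 0.96, -157.82], [0.0, 0.0, 0.0, 1.0]]
stop_left 0.86 [283.0, 227.5] [[202.0, 209.0], [367.0, 202.0], [369.0, 246.0], [204.0, 253.0]] [[515.0, 197.0, 88.0], [659.0, 198.0, 88.0], [662.0, 156.0, 88.0], [512.0, 155.0, 88.0]]
left_notch 0.82 [283.5, 197.4] [[198.0, 138.0], [367.0, 136.0], [370.0, 361.0], [201.0, 363.0]] [[518.0, 259.0, 88.0], [658.0, 255.0, 88.0], [667.0, 31.0, 88.0], [496.0, 34.0, 88.0]]
tube1_mid 0.18 [282.6, 199.0] [[198.0, 137.0], [367.0, 133.0], [373.0, 360.0], [203.0, 364.0]] [[518.0, 259.0, 88.0], [657.0, 257.0, 88.0], [670.0, 32.0, 88.0], [499.0, 33.0, 88.0]]
```

View pics/w1.png

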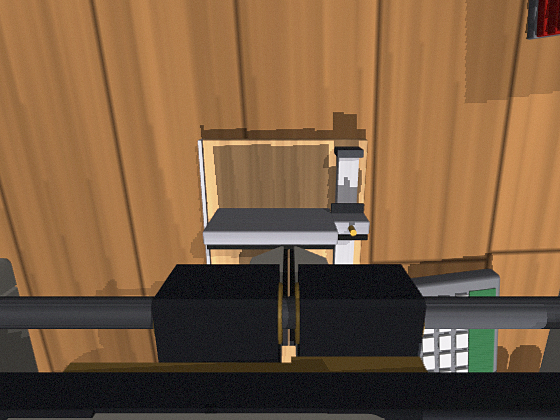

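```bash
python3 -m jog '[[0,0,36,0,0,0],[0,0,36,0,0,0],[0,0,36,0,0,0],[0,0,36,0,0,0],[0,0,25,0,0,0],[0,0,12,0,0,0],[0,0,0,0,0,0]]'
python3 -m jog '[[-6,0,0,0,0,0],[-6,0,0,0,0,0],[-5,0,0,0,0,0],[0,0,0,0,0,0]]'
python3 -m jog '[[-4,0,0,0,0,0],[-4,0,0,0,0,0],[-4,0,0,0,0,0],[-4,0,0,0,0,0]]'
```

```text
time: 4.25
tool_pos: [591.0, 208.7, 44.2]
tcp_rot: [-3.139, 0.001, 1.537]
contact_force: [-0.1, -1.1, 0.0]
grip_width: 0.3
finger_force: 0.0
time: 4.65
tool_pos: [591.8, 191.0, 46.8]
tcp_rot: [3.14, -0.0, 1.535]
contact_force: [-0.1, 0.3, -0.0]
grip_width: 0.6
finger_force: 0.0
time: 5.05
tool_pos: [590.9, 176.3, 46.2]
tcp_rot: [3.141, -0.001, 1.536]
contact_force: [0.0, 4.9, 3.7]
grip_width: 0.5
finger_force: 2.1
```

```bash
python3 -m jog '[[-4,0,0,0,0,0],[-4,0,0,0,0,0],[-4,0,0,0,0,0],[-4,0,0,0,0,0],[-4,0,0,0,0,0],[-4,0,0,0,0,0],[-4,0,0,0,0,0],[-4,0,0,0,0,0],[-4,0,0,0,0,0],[-4,0,0,0,0,0],[-2,0,0,0,0,0],[0,0,0,0,0,0]]'
python3 - <<'E'
from h import *
o=bot.get_obs(); print(o["tool_pos"],o["contact_force"]); bot.capture("top")
r=bot.outline_of("stop_left","top")[0]; print(r["p"],r["pixel"])
ims=bot.capture("side"); cv2.imwrite("pics/s2.png",cv2.resize(ims[165:325,190:390],None,fx=3.75,fy=3.75,interpolation=cv2.INTER_CUBIC)[:,:,::-1])
E
```

```text
time: 6.25
tool_pos: [589.0, 133.2, 45.4]
tcp_rot: [-3.141, 0.001, 1.536]
contact_force: [-0.4, 1.4, 0.8]
grip_width: 0.5
finger_force: 0.3
[589.00834192 133.17693254  45.43422811] [-0.41017084  1.36627699  0.8226695 ]
0.17 [337.0, 228.0]
```

View pics/s2.png

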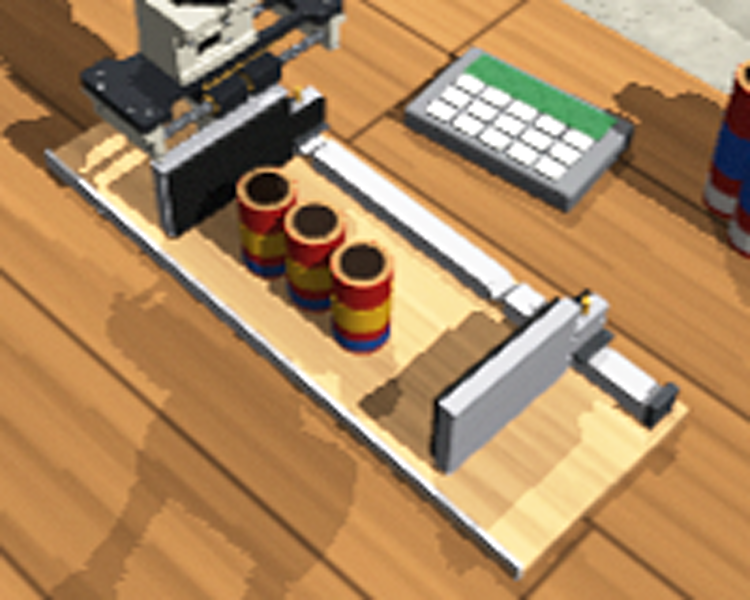

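The left stop is moving with the fingertip behind it, and its notch shows just ahead of the runner near (315,145). From here I'll take small steps and watch the force.

```bash
python3 -m jog '[[-2,0,0,0,0,0],[-2,0,0,0,0,0],[-2,0,0,0,0,0],[-2,0,0,0,0,0]]'
for i in 1 2; do python3 -m jog '[[-1,0,0,0,0,0],[-1,0,0,0,0,0]]' | egrep 'tool_pos|force'; done
```

```text
time: 6.8
tool_pos: [588.4, 126.0, 45.3]
tcp_rot: [-3.14, -0.0, 1.536]
contact_force: [-1.3, 2.7, -2.2]
grip_width: -0.1
finger_force: 1.8
tool_pos: [588.7, 123.8, 45.6]
contact_force: [-1.3, 2.9, -0.8]
finger_force: 1.1
tool_pos: [589.5, 121.4, 46.2]
contact_force: [0.8, -0.2, 0.3]
finger_force: 0.0
```

```bash
for i in 1 2; do python3 -m jog '[[-1,0,0,0,0,0]]' | egrep 'tool_pos|contact'; done
python3 - <<'E'
from h import *
import pickle
bot.capture("top")
ims=bot.capture("side"); cv2.imwrite("pics/s3.png",cv2.resize(ims[165:245,220:320],None,fx=7,fy=7,interpolation=cv2.INTER_CUBIC)[:,:,::-1])
E
```

```text
tool_pos: [589.3, 120.5, 46.1]
contact_force: [0.1, 0.7, -0.2]
tool_pos: [589.1, 119.6, 46.0]
contact_force: [-0.8, 0.2, 0.8]
```

View pics/s3.png

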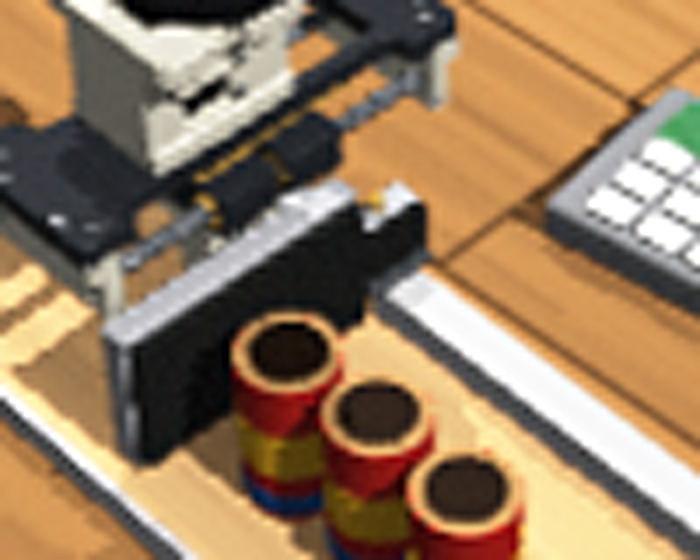

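```bash
python3 -m jog '[[8,0,0,0,0,0],[12,0,0,0,0,0],[0,0,-30,0,0,0],[0,0,-40,0,0,0],[0,0,-40,0,0,0],[0,0,-30,0,0,0],[30,0,0,0,0,0],[0,0,0,0,0,0]]'
python3 - <<'E'
from h import *
w=bot.capture("wrist"); bot.capture("top")
o=bot.get_obs()
for r in bot.outline_of("stop_left","top")[:1]:
    print(r["p"],r["pixel"],ray_at("top",r["pixel"],88))
r=bot.outline_of("stop_left","wrist"); print([(q["p"],q["pixel"]) for q in r[:1]])
cv2.imwrite("pics/w3.png",w[120:330,150:430,::-1].repeat(2,0).repeat(2,1))
E
```

```text
time: 8.3
tool_pos: [590.7, 173.6, 187.1]
tcp_rot: [3.139, -0.002, 1.539]
contact_force: [-0.0, 0.1, -0.2]
grip_width: 0.5
finger_force: 0.0
0.79 [249.4, 220.9] [596.68961968  94.6262555   88.        ]
[(0.67, [324.6, 255.9])]
```

View pics/w3.png

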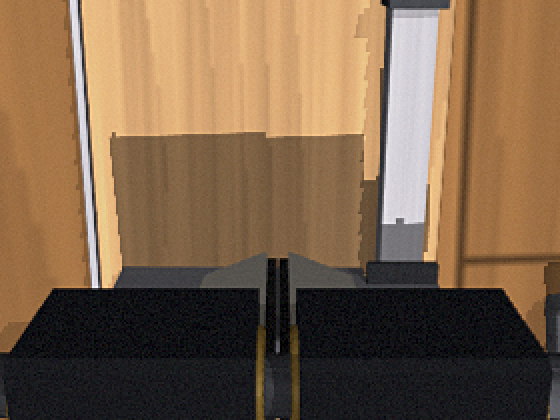

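Left stop centre now measures y≈94.6 against about 94 predicted at the notch, so it is clicked in. On to the right stop.

```bash
python3 -m jog '[[-30,0,0,0,0,0],[-45,0,0,0,0,0],[-45,0,0,0,0,0],[-45,0,0,0,0,0],[-45,0,0,0,0,0],[-45,0,0,0,0,0],[-45,0,0,0,0,0],[-45,0,0,0,0,0],[-30,0,0,0,0,0],[-15,0,0,0,0,0],[0,0,0,0,0,0]]'
python3 - <<'E'
from h import *
bot.capture("top");bot.capture("wrist")
o=bot.get_obs();print(o["tool_pos"])
for c in("top",):
  for r in bot.outline_of("stop_right",c)[:1]:
    b=cv2.boundingRect(r["mask"].astype(np.uint8)); print(r["p"],r["pixel"],b)
E
```

```text
time: 9.6
tool_pos: [576.3, -221.7, 185.0]
tcp_rot: [-3.141, -0.0, 1.533]
contact_force: [0.2, 1.8, 0.5]
grip_width: 0.6
finger_force: 0.0
[ 576.73319193 -218.81465925  185.32014808]
0.84 [335.1, 224.6] (331, 202, 11, 49)
```

```bash
python3 -m jog '[[0,0,25,0,0,0],[0,0,36,0,0,0],[0,0,36,0,0,0],[0,0,28,0,0,0],[0,0,14,0,0,0],[0,0,0,0,0,0],[6,0,0,0,0,0],[6,0,0,0,0,0],[6,0,0,0,0,0],[4,0,0,0,0,0],[0,0,0,0,0,0]]' | egrep 'tool_pos|contact'
python3 -m jog '[[4,0,0,0,0,0],[4,0,0,0,0,0],[4,0,0,0,0,0],[4,0,0,0,0,0],[4,0,0,0,0,0]]'
```

```text
tool_pos: [577.9, -197.1, 47.3]
contact_force: [-0.5, -0.3, -0.2]
time: 11.35
tool_pos: [578.3, -178.2, 46.7]
tcp_rot: [3.141, 0.001, 1.535]
contact_force: [-0.4, -4.8, -0.3]
grip_width: 0.6
finger_force: 2.1
```

Contact is as expected (4.8 N, y≈-178).

```bash
python3 -m jog '[[4,0,0,0,0,0],[4,0,0,0,0,0],[4,0,0,0,0,0],[4,0,0,0,0,0],[4,0,0,0,0,0],[4,0,0,0,0,0],[4,0,0,0,0,0],[4,0,0,0,0,0],[4,0,0,0,0,0],[3,0,0,0,0,0]]' | egrep 'tool_pos|contact'
python3 -m jog '[[2,0,0,0,0,0],[2,0,0,0,0,0],[2,0,0,0,0,0]]' | egrep 'tool_pos|contact'
python3 -m jog '[[1,0,0,0,0,0],[1,0,0,0,0,0]]' | egrep 'tool_pos|contact'
```

```text
tool_pos: [579.8, -138.4, 46.7]
contact_force: [-0.7, -3.7, 0.6]
tool_pos: [580.0, -132.7, 46.7]
contact_force: [0.0, -3.5, -1.3]
tool_pos: [580.1, -130.8, 46.7]
contact_force: [0.4, -2.5, -0.8]
```

```bash
for i in 1 2 3 ; do python3 -m jog '[[1,0,0,0,0,0],[1,0,0,0,0,0]]' | egrep 'tool_pos|contact'; done
```

```text
tool_pos: [580.1, -128.8, 46.7]
contact_force: [0.6, -3.0, -0.5]
tool_pos: [579.9, -126.2, 46.6]
contact_force: [-0.1, 0.4, -0.2]
tool_pos: [580.0, -124.4, 46.6]
contact_force: [0.0, -0.1, -0.6]
```

Force fell to zero at y≈-126, mirroring the left stop. I'll retreat and check both.

```bash
python3 -m jog '[[-8,0,0,0,0,0],[-12,0,0,0,0,0],[0,0,-30,0,0,0],[0,0,-40,0,0,0],[0,0,-40,0,0,0],[0,0,-30,0,0,0],[-40,0,0,0,0,0],[-40,0,0,0,0,0],[-20,0,0,0,0,0],[0,0,0,0,0,0]]'
python3 - <<'E'
from h import *
t=bot.capture("top"); s=bot.capture("side")
for k,z in(("stop_left",88),("stop_right",88),("tube1_mid",75),("tube2_mid",75),("tube3_mid",75),("carton",55),("tape_roll",48),("calculator",24)):
    for r in bot.outline_of(k,"top")[:1]: print(k,round(r["p"],2),r["pixel"],ray_at("top",r["pixel"],z).round(1))
a=cv2.resize(t[190:265,195:370],None,fx=4,fy=4); b=cv2.resize(s[170:320,200:375],(700,600))[:300+0]
b=cv2.resize(s[170:320,200:375],(350,300))
cv2.imwrite("pics/end.png",np.vstack([a,np.hstack([b,np.zeros_like(b)])])[:,:,::-1])
E
```

```text
time: 14.45
tool_pos: [575.2, -248.3, 186.2]
tcp_rot: [-3.141, 0.0, 1.532]
contact_force: [0.3, 0.8, 0.0]
grip_width: -0.1
finger_force: 0.0
stop_left 0.83 [249.2, 220.2] [598.8  95.2  88. ]
stop_right 0.62 [312.7, 225.9] [577.9 -94.8  88. ]
tube1_mid 0.43 [265.5, 238.7] [543.2  47.6  75. ]
tube2_mid 0.58 [282.3, 231.6] [563.6  -3.5  75. ]
tube3_mid 0.62 [298.6, 235.2] [551.8 -52.4  75. ]
carton 0.88 [121.9, 258.7] [492.6 484.8  55. ]
tape_roll 0.73 [435.3, 224.3] [ 579.  -476.8   48. ]
calculator 0.89 [278.3, 163.4] [786.    4.5  24. ]
```

View pics/end.png

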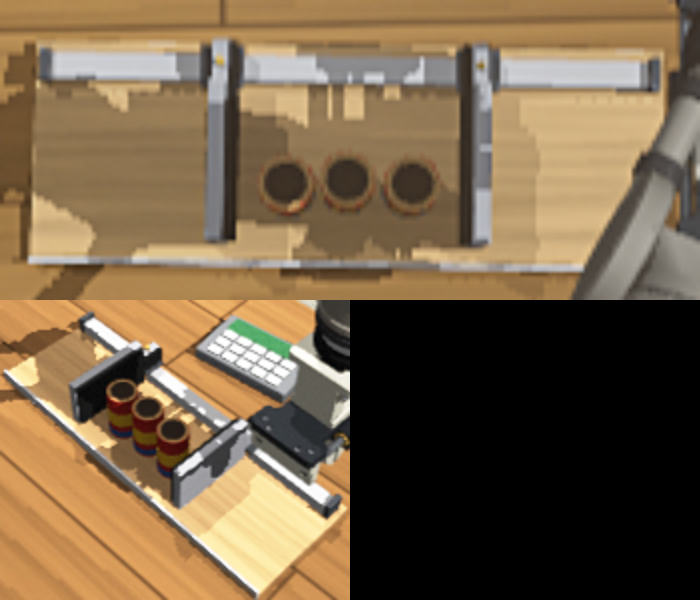

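Both stops sit symmetrically about the tubes at (220,140) and (480,140) in the view, with both notches covered. The tubes and bystanders look unmoved.

```bash
python3 -c "from plant import bot; print(bot.close_job())"
```

```text
the job is handed in; nothing more can be done
None
```

Both stops were pushed from their outer sides and appear clicked into their notches (the push force fell to zero at each). The tubes and the things around the tray look unmoved, and the job was handed in at about 15 s.

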